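# Snap the specimen pots shut in their foam case

## Robot

A 6-joint arm with a two-finger parallel gripper is mounted at the origin on the work surface. World frame = base frame: x ahead of the robot, y to its left, z up, the work surface at z = 0. Lengths are in m, angles in rad, forces in N, time in s.
With the tool pointing down it reaches from about 0.325 to 0.85 m from the base axis. Payload 15.5 kg.
Tool frame: the origin (TCP) lies at the very end of the fingers, on their centre line; the grasp point (between the pads) lies manip.grip_point_offset behind it (manip.grip_point_offset is the distance from the TCP to the grasp point, in m); z points along the fingers, y is the line along which they close (so a half turn about z gives the same grasp; the last joint's range is limited). The gripper opens to 91 mm and grips with 3 to 60 N. Pads are 32 mm wide; open, the fingers measure 118 mm over their backs; the gripper's body (76 mm by 178 mm) begins 60 mm behind the grasp point.
Start: joints at [1.137, 0.494, 1.345, -0, 1.302, -0.096], TCP at [0.207, 0.59, 0.214] pointing down, gripper open.
Joint ranges: [-2.91, 2.91], [-0.82, 2.16], [0.22, 2.67], [-1.22, 4.37], [0.12, 2.79], [-3.08, 3.08]. Speed limits (rad/s): [1.89, 1.89, 2.57, 3.01, 3.01, 3.01].

## Interface

Orientations are given as [roll, pitch, yaw] about the fixed x, y, z axes, in that order (R = Rz(yaw) Ry(pitch) Rx(roll)).
In Python, from station import manip gives the robot as it stands.
- The arm moves only by the shell command python3 -m inch 'ROWS' [FORCE]. ROWS is JSON, a list of rows, each a list of 7 numbers: the shift along the tool's x, y, z in m, then the turn, a rotation vector about the tool's x, y, z in degrees, then the finger opening in m, from 0 to 0.0912. In form: [[tx, ty, tz, ax, ay, az, hand], ...]. A call has 1 to 10 rows; each row is the pose to reach, as a shift and turn from the pose commanded when the call began, along the tool's axes at that moment; what a row does not reach only later rows make up. A row lasts 1/8 s, in which the tool goes at most 62.5 mm and 10.7 degrees, less where a joint would pass 70% of its speed; a pose out of reach is approached as far as the arm can. A call with a gripper value outside its range is refused whole. The fingers move at their own pace and stop on an object; FORCE is the grip in N (left out, the last holds). Time passes only in rows, so rows that repeat a pose let the fingers close. It gives the time, the measured TCP pose, the force, the opening and the grip force at its end, in the units of the state.
- manip.get_state(): the state, without advancing time (a new reading comes with each control period).
- manip.capture(name): name is "scene" or "top" or "wrist"; returns a dict with "image" (400x640x3 uint8, blue, green, red), "camera_matrix" (3x3 intrinsics, pixels), "world_from_camera" (4x4, takes a point from camera to world coordinates). Camera axes: x right, y down, z forward; pixel columns grow to the right and rows downward; lengths in m; the calibration is good to about 2 mm. The wrist camera is an equidistant fisheye: a pixel r from the principal point sees the ray r / f radians off the axis. A picture is of the moment at which its call begins. There is no depth.
- manip.hand_in(): hands the job in; it is judged then, once.
Trained networks look in a picture, given as the dict that the camera call returned (one of the last four; its "shot" number tells which), for a name from the list of things; names that differ only in an ending like _2 or _b are one class to them, and where a whole thing is asked for, a point or a joint stands for the part that bears it (a point fixed in the world has none). Each returns a list of dicts, best first, with "p" (0 to 1); they miss things now and then, are a little off and sometimes report something else, mostly with a low value. They report only what shows in the picture. A call takes as long as a camera call. They do not tell look-alikes from the thing itself.
- manip.find_in(thing, picture): "box" ([centre column, centre row, width, height] in pixels, round what is visible of it).
The state is a dict: "clock": time; "q": joint angles; "dq": joint speeds; "effort": joint torques, N m; "ee_pos": TCP position; "tool_rot": TCP orientation; "wrist_force": force on the tool from outside, world axes, zero at the start; "torque": the same for the moment, N m; "finger_gap": opening from 0.0 (shut) to 1.0 (fully open); "grasp_force": force on a finger pad.
Only numpy, scipy, OpenCV 4.12 (cv2) and the standard library are available. Lean on these libraries where they do the work, as an engineer would, in place of code of your own. Each camera call takes 0.05 s, during which the arm holds its last target. There are 200 camera calls.

## Task

Close the three specimen pots in the carrying case: put the loose lid of the right size from the bench onto the open pot, and press all three lids straight down until each one snaps fully home, level all round. The pots float on springy foam, softer under some than others, so press by feel: firmly, but never with more than about 25 newtons on a pot. Leave the other things on the bench where they are.

Things in the scene. Friction and masses are not known exactly. Their poses are not given: they have to be found in the camera images.
- case: grey low carrying case, 130 (x) by 350 (y) by 46 mm high, filled with dark foam to 42 mm, fixed to the bench; two slim tubes, 103 mm tall, stand at its +y end. The three pots stand along its y axis at -80, 0 and +80 mm, in any order, each on a springy foam bed of its own unknown stiffness, in which it can sink straight down by up to 50 mm. Origin: underside centre.
- mouth1 (a point): centre of the rim of pot 1, pale and round: tapered rim 28 mm across, neck 42 mm wide 7 mm lower, four small sprung catches 13 mm below the rim. Rim 126 mm above the bench at rest. Lid 1 lies loosely on it at the start. A lid just lying on it has its origin 9.5 mm below the rim; fully home, 19 mm below (top 3 mm above the rim). It sinks when pressed.
- mouth2 (a point): centre of the rim of pot 2, pale and round: tapered rim 28 mm across, neck 42 mm wide 7 mm lower, four small sprung catches 13 mm below the rim. Rim 126 mm above the bench at rest. Lid 2 lies loosely on it at the start. A lid just lying on it has its origin 9.5 mm below the rim; fully home, 19 mm below (top 3 mm above the rim). It sinks when pressed.
- mouth3 (a point): centre of the rim of pot 3, pale and round: tapered rim 28 mm across, neck 42 mm wide 7 mm lower, four small sprung catches 13 mm below the rim. Rim 126 mm above the bench at rest. Open at the start. A lid just lying on it has its origin 9.5 mm below the rim; fully home, 19 mm below (top 3 mm above the rim). It sinks when pressed.
- lid1: black lid lying loosely on pot 1, about 9.5 mm higher than when home; 56 mm across, 22 mm tall, flat top with a low raised edge; skirted cap, inside 51 mm wide with a 46 mm snap bead round its lower edge. Origin: centre of its open lower edge, z up through the top (the top is 22 mm above the origin).
- lid2: black lid lying loosely on pot 2, about 9.5 mm higher than when home; 56 mm across, 22 mm tall, flat top with a low raised edge; skirted cap, inside 51 mm wide with a 46 mm snap bead round its lower edge. Origin: centre of its open lower edge, z up through the top (the top is 22 mm above the origin).
- lid3: the loose black lid of the right size, open side down on the bench; 56 mm across, 22 mm tall, flat top with a low raised edge; skirted cap, inside 51 mm wide with a 46 mm snap bead round its lower edge. Origin: centre of its open lower edge, z up through the top (the top is 22 mm above the origin).
- wide_lid: black lid 84 mm across, 14 mm tall, too wide for these pots; a bystander on the bench. Origin: underside centre.
- vial: small amber bottle, 32 mm across, 58 mm tall, a bystander. Origin: underside centre.
- forceps: steel forceps, 130 mm long, lying flat, a bystander. Origin: middle, on the bench.
- ruler: metal ruler 200 x 26 x 4 mm, lying flat, a bystander. Origin: underside centre.
- tape: yellow tape measure, 75 x 40 x 65 mm, a bystander. Origin: underside centre.
Things that resemble listed ones, but are neither listed nor needed, are in the scene too. What is shaped like the lid2 but blue, brown or purple is not meant.

How it is judged:
At the end, for the whole second after the job is handed in: Each lid sits on its own pot (the loose one on the pot that was open) snapped fully home: its origin 17.5 to 22 mm below the pot's rim (19 mm when fully seated), centred within 4 mm, level with the pot within 0.06 rad, and at rest (z of lid1 in the frame of mouth1 between -0.022 and -0.0175 m and horizontal distance between lid1 and mouth1 below 0.004 m and angle between the z axis of lid1 and the z axis of mouth1, either way round below 0.06 rad and linear speed of each of lid1, lid2, lid3 below 0.02 m/s and z of lid2 in the frame of mouth2 between -0.022 and -0.0175 m and horizontal distance between lid2 and mouth2 below 0.004 m and angle between the z axis of lid2 and the z axis of mouth2, either way round below 0.06 rad and z of lid3 in the frame of mouth3 between -0.022 and -0.0175 m and horizontal distance between lid3 and mouth3 below 0.004 m and angle between the z axis of lid3 and the z axis of mouth3, either way round below 0.06 rad); the robot touches nothing.
It fails at once if a pot pushed down with more than about 30 N (distance of mouth1 from where it was at the start of the episode above 0.05 m or distance of mouth2 from where it was at the start of the episode above 0.0231 m or distance of mouth3 from where it was at the start of the episode above 0.0067 m).
It fails at once if a bystander (wide lid, bottle, forceps, ruler, tape measure) moved more than 30 mm (distance of any of wide_lid, vial, forceps, ruler, tape from where it was at the start of the episode above 0.03 m).
It also fails if it takes over 51 s, if anything falls off the work surface, if the arm or the gripper's body presses on something with over 40 N, if the wrist force passes 120 N, or if a joint passes its speed limit or range.

## Working session

There is one attempt and no reset: what is moved stays moved. The work goes in short steps, Python scripts to look and compute and a shell command to move; the robot and the scene stay as the last step left them, time stands still between calls to the robot, and variables do not carry over. Pictures are saved under pics/ and viewed, at most 10 in all, crops included, and the job is handed in when it is done.

```bash
ls; mkdir -p pics
python3 - <<'E'
from station import manip
import cv2,numpy as np
print(manip.grip_point_offset, manip.get_state())
for n in ("scene","top"):
    c=manip.capture(n); cv2.imwrite(f"pics/{n}0.png",c["image"])
    print(n,c["camera_matrix"],c["world_from_camera"])
    for t in ("lid3","lid1","mouth3","case","wide_lid","vial","tape"):
        print(t,[(np.round(d["box"]).tolist(),round(d["p"],2)) for d in manip.find_in(t,c)][:6])
E
```

```text
pics
0.0188 {'clock': 0.0, 'q': array([ 1.13749401e+00,  4.94191727e-01,  1.34612555e+00, -3.52414677e-05,
        1.30250158e+00, -9.54901983e-02]), 'dq': array([ 0.00159249, -0.00051146,  0.00071728,  0.0006205 ,  0.00112112,
        0.00034173]), 'effort': array([-2.93829406e-03, -8.78830147e+01, -3.81821108e+01,  7.05981581e-02,
        5.42555144e-02, -1.03938628e-04]), 'ee_pos': array([0.20698211, 0.58932901, 0.21333485]), 'tool_rot': array([-3.14036880e+00, -8.30974858e-05,  2.80378985e+00]), 'wrist_force': array([-0.1109551 ,  0.28443399, -0.47989408]), 'torque': array([ 0.02750968,  0.01629961, -0.03426804]), 'grasp_force': 0.0, 'finger_gap': 1.0045258316615933}
scene [[424.33960611   0.         322.12027089]
 [  0.         424.33960611 197.12645388]
 [  0.           0.           1.        ]] [[ 0.57945224  0.55872953 -0.59334342  1.1495053 ]
 [ 0.81484453 -0.38266584  0.43542537 -0.37889242]
 [ 0.01623276 -0.73579084 -0.67701428  0.78370252]
 [ 0.          0.          0.          1.        ]]
lid3 [([322.0, 173.0, 25.0, 22.0], 0.82), ([307.0, 167.0, 16.0, 15.0], 0.8), ([348
[... 1086 characters left out ...]
0]]
lid3 [([359.0, 282.0, 23.0, 18.0], 0.87), ([280.0, 283.0, 18.0, 17.0], 0.68), ([422.0, 219.0, 21.0, 24.0], 0.62), ([281.0, 168.0, 20.0, 20.0], 0.58), ([300.0, 217.0, 21.0, 27.0], 0.57), ([254.0, 143.0, 20.0, 24.0], 0.56)]
lid1 [([359.0, 282.0, 23.0, 18.0], 0.87), ([280.0, 283.0, 18.0, 17.0], 0.68), ([422.0, 219.0, 21.0, 24.0], 0.62), ([281.0, 168.0, 20.0, 20.0], 0.58), ([300.0, 217.0, 21.0, 27.0], 0.57), ([254.0, 143.0, 20.0, 24.0], 0.56)]
mouth3 [([332.0, 216.0, 20.0, 24.0], 0.58)]
case [([305.0, 223.0, 132.0, 68.0], 0.83)]
wide_lid [([412.0, 152.0, 26.0, 27.0], 0.65), ([330.0, 217.0, 18.0, 24.0], 0.48)]
vial [([382.0, 140.0, 14.0, 14.0], 0.68)]
tape [([201.0, 285.0, 34.0, 22.0], 0.91)]
```

Run:
```python
import cv2
a=cv2.imread("pics/scene0.png")[110:370,170:420]; cv2.imwrite("pics/s.png",cv2.resize(a,None,fx=2.3,fy=2.3,interpolation=cv2.INTER_CUBIC))
a=cv2.imread("pics/top0.png")[110:320,170:460]; cv2.imwrite("pics/t.png",cv2.resize(a,None,fx=2.7,fy=2.7,interpolation=cv2.INTER_CUBIC))
```

```text
(no output)
```

View pics/s.png

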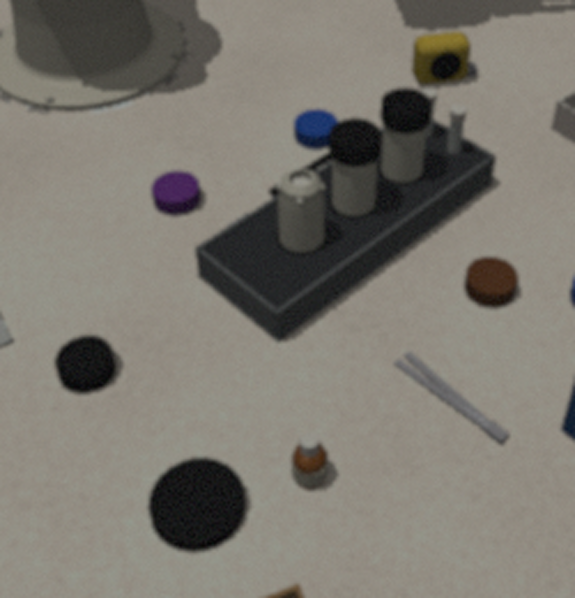

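View pics/t.png

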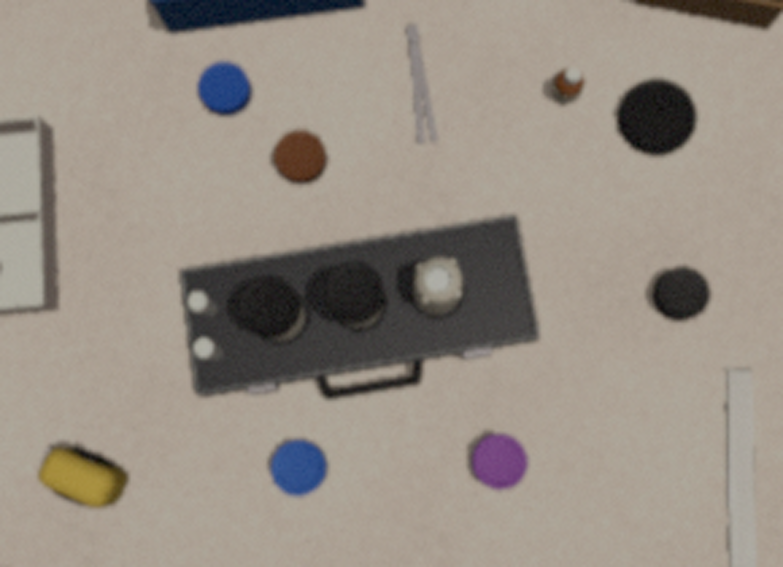

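The top view shows the case with tubes to the left (+y). The open pot is at full-image pixel (332,216), the lidded pots are near (300,217) and (269,222), and the loose black lid is at (422,219). The blue, brown and purple lids are decoys.

```bash
cat > h.py <<'E'
import numpy as np,cv2
from station import manip
def ray(c,u,v):
    K=c["camera_matrix"];T=c["world_from_camera"]
    x=(u-K[0,2])/K[0,0];y=(v-K[1,2])/K[1,1]
    if c.get("fish"):
        r=np.hypot(x,y); s=np.sin(r)/max(r,1e-9); d=np.array([x*s,y*s,np.cos(r)])
    else: d=np.array([x,y,1.])
    return T[:3,3],T[:3,:3]@d
def at(c,u,v,z):
    o,d=ray(c,u,v); return (o+d*(z-o[2])/d[2])[:2]
def proj(c,P):
    T=np.linalg.inv(c["world_from_camera"]);p=(T[:3,:3]@np.asarray(P,float).T).T+T[:3,3];K=c["camera_matrix"]
    if c.get("fish"):
        rr=np.hypot(p[:,0],p[:,1]);th=np.arctan2(rr,p[:,2]);q=p[:,:2]/rr[:,None]*th[:,None]
    else: q=p[:,:2]/p[:,2:]
    return q*[K[0,0],K[1,1]]+K[:2,2]
def circ(x,y,z,r=.028,n=60):
    a=np.linspace(0,2*np.pi,n);return np.c_[x+r*np.cos(a),y+r*np.sin(a),0*a+z]
E
python3 - <<'E'
from h import *
c=manip.capture("top");s=manip.capture("scene")
f=lambda a,b:(170+a/2.7,110+b/2.7)
cs=[at(c,*f(*p),.046) for p in((180,270),(515,217),(538,338),(198,393))]
print(np.round(cs,4),np.mean(cs,0))
d=(cs[0]-cs[1])+(cs[3]-cs[2]);print("yaw",np.arctan2(-d[0],d[1]),np.linalg.norm(d)/2)
print("tubes",at(c,*f(197,301),.103),at(c,*f(203,348),.103))
print("openrim",at(c,*f(438,279),.126),at(s,170+303/2.3,110+182/2.3,.126))
# dark lid tops
for n,p,z in(("near open",(346,290),.1385),("tube",(264,303),.1385),("lid3",(680,291),.022)): print(n,at(c,*f(*p),z))
for n,p,z in(("mid",(355,142),.1385),("tube",(406,110),.1385),("lid3",(87,361),.022)): print(n,at(s,170+p[0]/2.3,110+p[1]/2.3,z))
# lid3 blob
for m,cc,roi in(("t",c,(200,240,405,440)),("s",s,(240,300,185,232))):
    g=cc["image"].astype(int).max(2)[roi[0]:roi[1],roi[2]:roi[3]];M=cv2.moments((g<75).astype(np.uint8),True);u=M["m10"]/M["m00"]+roi[2];v=M["m01"]/M["m00"]+roi[0]
    print(m,u,v,M["m00"],at(cc,u,v,.012))
E
```

```text
[[ 0.5328  0.2831]
 [ 0.5906 -0.0576]
 [ 0.4668 -0.0793]
 [ 0.4094  0.2591]] [0.49988702 0.10132264]
yaw 0.16794600499064094 0.3443945025415986
tubes [0.49439409 0.25213596] [0.44983798 0.24440273]
openrim [0.51411142 0.02343236] [0.52372662 0.02082232]
near open [0.50139712 0.1082344 ]
tube [0.48877684 0.18309337]
lid3 [ 0.51871639 -0.23034639]
mid [0.51366018 0.09269045]
tube [0.50023384 0.1705681 ]
lid3 [ 0.52543505 -0.23368593]
t 421.2983050847458 218.4542372881356 295.0 [ 0.51812537 -0.23142774]
s 207.35477582846005 268.1364522417154 513.0 [ 0.51973688 -0.23404574]
```

```bash
cat >> h.py <<'E'
YAW=1.739
def go(x,y,z,yaw=YAW):
    from scipy.spatial.transform import Rotation as Ro
    s=manip.get_state();R=Ro.from_euler("xyz",s["tool_rot"]).as_matrix();D=Ro.from_euler("xyz",[np.pi,0,yaw]).as_matrix()
    print("shift mm",np.round(1e3*R.T@(np.array([x,y,z])-s["ee_pos"]),1),"turn",np.round(np.degrees(Ro.from_matrix(R.T@D).as_rotvec()),2))
E
python3 - <<'E'
from h import *
w=manip.capture("wrist");print(w["camera_matrix"],w["world_from_camera"])
go(.5,.101,.24)
E
```

```text
[[309.70691629   0.         320.64250796]
 [  0.         309.70691629 203.04873842]
 [  0.           0.           1.        ]] [[ 3.31388101e-01  9.02578245e-01  2.74835293e-01  1.28789771e-01]
 [ 9.43494529e-01 -3.17014604e-01 -9.65391835e-02  6.17506339e-01]
 [-7.36516739e-06  2.91297532e-01 -9.56632504e-01  3.83671589e-01]
 [ 0.00000000e+00  0.00000000e+00  0.00000000e+00  1.00000000e+00]]
shift mm [-438.3 -364.   -26.1] turn [ 0. -0. 61.]
```

```bash
python3 -m inch '[[-0.045,-0.036,-0.026,0,0,10,0],[-0.09,-0.073,-0.026,0,0,20,0],[-0.135,-0.11,-0.026,0,0,30,0],[-0.18,-0.146,-0.026,0,0,40,0],[-0.225,-0.182,-0.026,0,0,50,0],[-0.27,-0.22,-0.026,0,0,61,0],[-0.32,-0.26,-0.026,0,0,61,0],[-0.36,-0.3,-0.026,0,0,61,0],[-0.4,-0.335,-0.026,0,0,61,0],[-0.438,-0.364,-0.026,0,0,61,0]]'
python3 - <<'E'
from h import *
go(.5,.101,.24)
w=manip.capture("wrist");w["fish"]=1
cv2.imwrite("pics/w1.png",w["image"])
for t in("lid1","mouth3"):print([(np.round(d["box"]).tolist(),round(d["p"],2)) for d in manip.find_in(t,w)][:6])
cx,cy,a=.5,.101,.168
im=w["image"].copy()
for k in(-.08,0,.08):
    x,y=cx-np.sin(a)*k,cy+np.cos(a)*k
    z=.1385 if k>=0 else .126;r=.028 if k>=0 else .014
    cv2.polylines(im,[np.int32(np.round(proj(w,circ(x,y,z,r))))],True,(0,255,0),1)
cv2.imwrite("pics/w1o.png",im)
E
```

```text
clock: 2.2
ee_pos: [0.5005, 0.0992, 0.2401]
tool_rot: [3.141, 0.0, 1.738]
wrist_force: [0.9, 0.6, 1.0]
finger_gap: 0.005
grasp_force: 0.0
shift mm [ 1.9 -0.2  0.1] turn [ 0.02  0.   -0.03]
[([206.0, 112.0, 46.0, 42.0], 0.95), ([503.0, 102.0, 35.0, 36.0], 0.95), ([321.0, 114.0, 62.0, 64.0], 0.9), ([324.0, 198.0, 60.0, 63.0], 0.87), ([448.0, 150.0, 41.0, 41.0], 0.84), ([203.0, 248.0, 41.0, 38.0], 0.77)]
[([324.0, 163.0, 34.0, 14.0], 0.54)]
```

View pics/w1o.png

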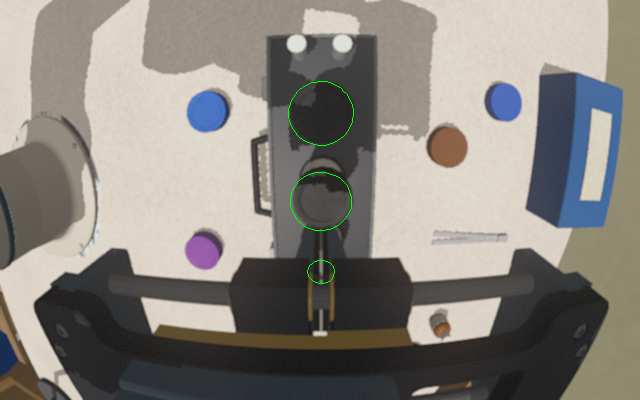

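The overlay matches: tube-end lid at (321,113), middle lid at (322,200). Next I press the middle lid.

```bash
python3 -m inch '[[0.002,0,0.04,0,0,0,0],[0.002,0,0.085,0,0,0,0],[0.002,0,0.097,0,0,0,0],[0.002,0,0.097,0,0,0,0]]' 5; python3 -m inch '[[0,0,0.004,0,0,0,0],[0,0,0.006,0,0,0,0],[0,0,0.008,0,0,0,0],[0,0,0.008,0,0,0,0]]';python3 -m inch '[[0,0,0.002,0,0,0,0],[0,0,0.004,0,0,0,0],[0,0,0.004,0,0,0,0]]'
```

```text
clock: 2.85
ee_pos: [0.4992, 0.1036, 0.1432]
tool_rot: [-3.141, -0.0, 1.74]
wrist_force: [-0.4, -0.9, 1.9]
finger_gap: 0.006
grasp_force: 0.0
clock: 3.35
ee_pos: [0.4998, 0.1031, 0.1352]
tool_rot: [3.141, 0.0, 1.739]
wrist_force: [0.4, 0.6, 3.3]
finger_gap: 0.009
grasp_force: 1.7
clock: 3.72
ee_pos: [0.4997, 0.1031, 0.1311]
tool_rot: [3.141, 0.0, 1.739]
wrist_force: [-0.3, 0.2, 8.3]
finger_gap: 0.006
grasp_force: 4.1
```

```bash
python3 -m inch '[[0,0,0.002,0,0,0,0],[0,0,0.004,0,0,0,0],[0,0,0.004,0,0,0,0]]';python3 -m inch '[[0,0,0.002,0,0,0,0],[0,0,0.004,0,0,0,0],[0,0,0.004,0,0,0,0]]'
```

```text
clock: 4.1
ee_pos: [0.4999, 0.1031, 0.1273]
tool_rot: [3.14, 0.0, 1.739]
wrist_force: [-0.8, -0.1, 11.2]
finger_gap: 0.007
grasp_force: 6.0
clock: 4.47
ee_pos: [0.5, 0.1031, 0.1233]
tool_rot: [3.14, 0.0, 1.739]
wrist_force: [1.0, 0.7, 7.9]
finger_gap: 0.005
grasp_force: 3.7
```

```bash
python3 -m inch '[[0,0,0.002,0,0,0,0],[0,0,0.004,0,0,0,0],[0,0,0.004,0,0,0,0]]';python3 -m inch '[[0,0,0.002,0,0,0,0],[0,0,0.004,0,0,0,0],[0,0,0.004,0,0,0,0]]'
```

```text
clock: 4.85
ee_pos: [0.5, 0.1031, 0.1193]
tool_rot: [3.14, 0.0, 1.739]
wrist_force: [-0.5, -0.1, 13.2]
finger_gap: 0.007
grasp_force: 6.3
clock: 5.22
ee_pos: [0.5, 0.1031, 0.1156]
tool_rot: [3.14, 0.0, 1.739]
wrist_force: [-1.8, -0.1, 17.6]
finger_gap: 0.005
grasp_force: 8.7
```

```bash
python3 -m inch '[[0,0,0.003,0,0,0,0],[0,0,0.003,0,0,0,0],[0,0,-0.02,0,0,0,0],[0,0,-0.045,0,0,0,0],[0,0,-0.06,0,0,0,0],[0.04,0,-0.06,0,0,0,0],[0.078,0,-0.06,0,0,0,0],[0.078,0,-0.06,0,0,0,0]]'
python3 - <<'E'
from h import *
go(.4866,.1799,.139)
w=manip.capture("wrist");w["fish"]=1
im=w["image"].copy()
cx,cy,a=.5,.101,.168
for k,z in((0,.129),(.08,.1385)):
    cv2.polylines(im,[np.int32(np.round(proj(w,circ(cx-np.sin(a)*k,cy+np.cos(a)*k,z))))],True,(0,255,0),1)
cv2.imwrite("pics/w2.png",np.hstack([cv2.resize(i[80:330,220:430],None,fx=1.9,fy=1.9,interpolation=cv2.INTER_CUBIC) for i in(w["image"],im)]))
E
```

```text
clock: 6.22
ee_pos: [0.4856, 0.1818, 0.1747]
tool_rot: [-3.141, -0.0, 1.742]
wrist_force: [0.6, -0.6, 0.4]
finger_gap: 0.008
grasp_force: 0.0
shift mm [-2.   0.7 35.7] turn [-0.03 -0.01  0.15]
```

View pics/w2.png

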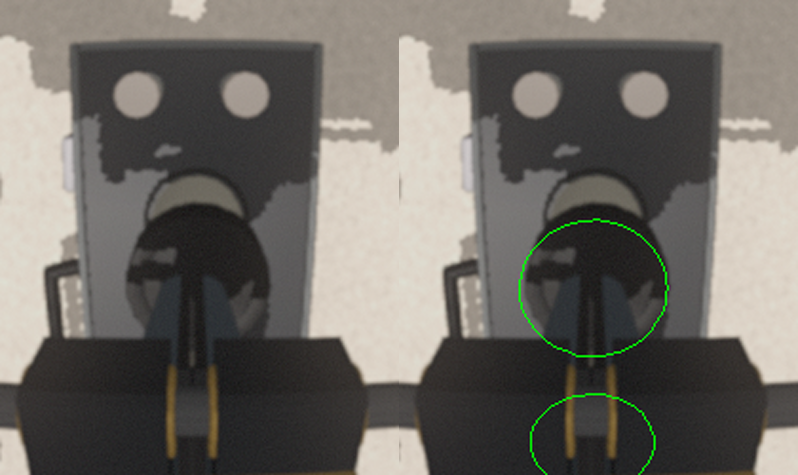

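The real lid sits about 7 px higher (+y) than predicted, with its ellipse top at crop row 203 against 220. I'll check the camera bias against the fingertip, which shows at crop (192,275).

Run:
```python
from h import *
w=manip.capture("wrist");w["fish"]=1
s=manip.get_state();p=s["ee_pos"];print(p)
print("tip crop",(proj(w,[p])-[220,80])*1.9)
g=w["image"].astype(int).max(2)
for dx in(0,.002,.004,.006):
    for z in(.1385,.142):
        q=(proj(w,circ(.4866-.167*dx,.1799+.986*dx,z))-[220,80])*1.9
        print(dx,z,"top",q[:,1].min().round(),"L",q[:,0].min().round(),"R",q[:,0].max().round())
# tube tops
f=lambda u,v:(220+u/1.9,80+v/1.9)
for u,v in((138,95),(246,95)):print("tube",at(w,*f(u,v),.103))
print("pot via tubes", )
```

```text
[0.48604664 0.17991389 0.17466271]
tip crop [[191.85964849 330.10357419]]
0 0.1385 top 216.0 L 119.0 R 267.0
0 0.142 top 219.0 L 118.0 R 268.0
0.002 0.1385 top 211.0 L 119.0 R 267.0
0.002 0.142 top 213.0 L 118.0 R 268.0
0.004 0.1385 top 206.0 L 119.0 R 268.0
0.004 0.142 top 208.0 L 118.0 R 269.0
0.006 0.1385 top 200.0 L 119.0 R 268.0
0.006 0.142 top 203.0 L 118.0 R 269.0
tube [0.45259358 0.24484087]
tube [0.49604714 0.25232319]
pot via tubes
```

```bash
python3 -m inch '[[0.001,-0.0005,0.03,0,0,0,0],[0.001,-0.0005,0.035,0,0,0,0],[0.001,-0.0005,0.039,0,0,0,0],[0.001,-0.0005,0.039,0,0,0,0]]';python3 -m inch '[[0,0,0.003,0,0,0,0],[0,0,0.006,0,0,0,0],[0,0,0.006,0,0,0,0]]';python3 -m inch '[[0,0,0.003,0,0,0,0],[0,0,0.006,0,0,0,0],[0,0,0.006,0,0,0,0]]'
```

```text
clock: 6.82
ee_pos: [0.486, 0.1806, 0.1363]
tool_rot: [3.141, 0.0, 1.739]
wrist_force: [-0.1, -0.2, 1.4]
finger_gap: 0.004
grasp_force: 0.5
clock: 7.2
ee_pos: [0.4859, 0.1809, 0.13]
tool_rot: [3.141, 0.0, 1.739]
wrist_force: [0.9, -1.1, 4.5]
finger_gap: 0.009
grasp_force: 2.2
clock: 7.58
ee_pos: [0.486, 0.181, 0.1241]
tool_rot: [3.141, 0.0, 1.739]
wrist_force: [0.4, -0.7, 8.1]
finger_gap: 0.006
grasp_force: 3.9
```

```bash
python3 -m inch '[[0,0,0.003,0,0,0,0],[0,0,0.005,0,0,0,0],[0,0,0.005,0,0,0,0]]';python3 -m inch '[[0,0,0.003,0,0,0,0],[0,0,0.005,0,0,0,0],[0,0,0.005,0,0,0,0]]'
```

```text
clock: 7.95
ee_pos: [0.4861, 0.181, 0.1193]
tool_rot: [3.141, 0.0, 1.739]
wrist_force: [-0.2, -1.1, 9.8]
finger_gap: 0.003
grasp_force: 5.3
clock: 8.32
ee_pos: [0.4863, 0.1809, 0.1145]
tool_rot: [3.14, 0.0, 1.739]
wrist_force: [0.1, -1.3, 12.5]
finger_gap: 0.005
grasp_force: 6.4
```

```bash
for i in 1 2 3; do python3 -m inch '[[0,0,0.002,0,0,0,0],[0,0,0.004,0,0,0,0],[0,0,0.004,0,0,0,0]]'|grep -E 'ee_pos|wrist'; done
```

```text
ee_pos: [0.4864, 0.181, 0.1104]
wrist_force: [0.8, -2.1, 10.8]
ee_pos: [0.4864, 0.181, 0.1065]
wrist_force: [-0.0, -2.0, 13.6]
ee_pos: [0.4865, 0.181, 0.1026]
wrist_force: [-0.0, -2.8, 16.0]
```

```bash
for i in 1 2; do python3 -m inch '[[0,0,0.002,0,0,0,0],[0,0,0.005,0,0,0,0],[0,0,0.005,0,0,0,0]]'|grep -E 'ee_pos|wrist'; done; python3 -m inch '[[0,0,-0.03,0,0,0,0],[0,0,-0.07,0,0,0,0],[0,0,-0.12,0,0,0,0],[-0.02,0,-0.14,0,0,0,0],[-0.08,0,-0.14,0,0,0,0],[-0.11,0,-0.14,0,0,0,0],[-0.11,0,-0.14,0,0,0,0]]'
python3 - <<'E'
from h import *
w=manip.capture("wrist");w["fish"]=1
im=w["image"].copy()
cx,cy,a=.5,.101,.168
for k,z in((0,.129),(.08,.129)):
    cv2.polylines(im,[np.int32(np.round(proj(w,circ(cx-np.sin(a)*k,cy+np.cos(a)*k,z))))],True,(0,255,0),1)
cv2.imwrite("pics/w3.png",np.hstack([cv2.resize(i[60:310,220:430],None,fx=1.9,fy=1.9,interpolation=cv2.INTER_CUBIC) for i in(w["image"],im)]))
go(.519,-.232,.10)
s=manip.capture("scene");cv2.imwrite("pics/s3.png",cv2.resize(s["image"][130:260,250:400],None,fx=4,fy=4,interpolation=cv2.INTER_CUBIC))
E
```

```text
ee_pos: [0.4865, 0.181, 0.0977]
wrist_force: [-0.6, -2.8, 18.5]
ee_pos: [0.4865, 0.181, 0.0928]
wrist_force: [-0.8, -2.8, 21.6]
clock: 11.08
ee_pos: [0.5042, 0.0708, 0.2318]
tool_rot: [-3.141, 0.0, 1.737]
wrist_force: [0.5, 0.6, -0.3]
finger_gap: 0.008
grasp_force: 0.0
shift mm [-302.2  -35.6  131.7] turn [-0.02 -0.02 -0.09]
```

View pics/w3.png

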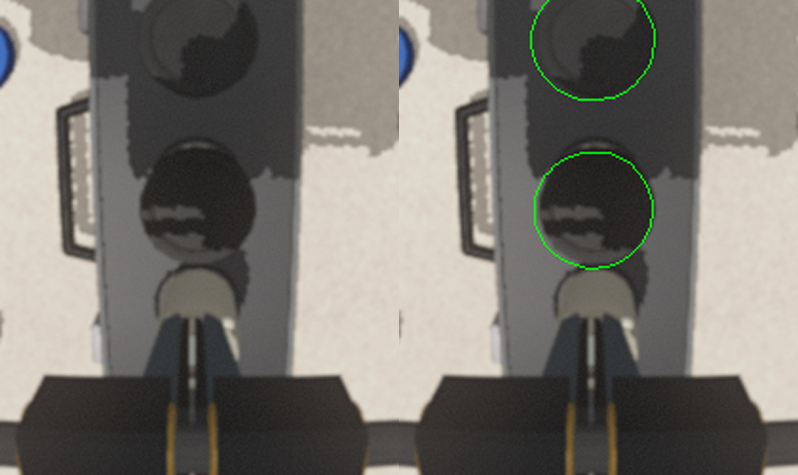

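View pics/s3.png

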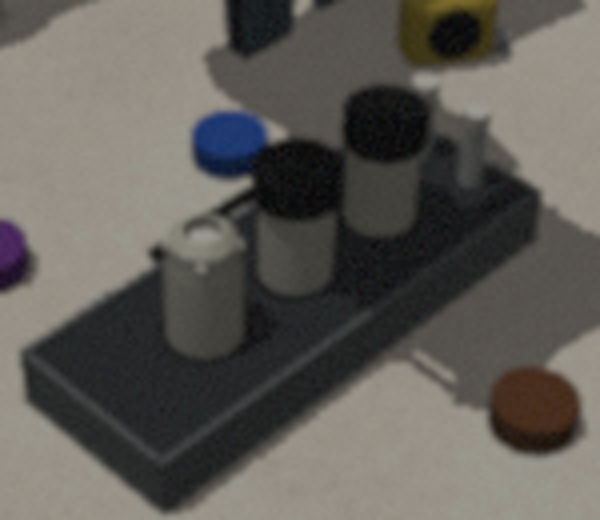

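Both pressed lids sit level and low: the middle one at crop (198,204), the tube-end one at (199,40). The pot body is barely visible round them. Next is the loose lid.

```bash
python3 -m inch '[[-0.05,-0.006,0,0,0,0,0.09],[-0.1,-0.012,0,0,0,0,0.09],[-0.15,-0.018,0,0,0,0,0.09],[-0.2,-0.024,0,0,0,0,0.09],[-0.25,-0.03,0,0,0,0,0.09],[-0.302,-0.036,0.03,0,0,0,0.09],[-0.302,-0.036,0.06,0,0,0,0.09],[-0.302,-0.036,0.06,0,0,0,0.09]]'
python3 - <<'E'
from h import *
go(.519,-.232,.05)
w=manip.capture("wrist");w["fish"]=1
im=w["image"].copy()
for t in("lid3",):print([(np.round(d["box"],1).tolist(),round(d["p"],2)) for d in manip.find_in(t,w)][:6])
for z in(0,.022):
    q=proj(w,circ(.519,-.232,z));print(q.min(0),q.max(0))
    cv2.polylines(im,[np.int32(np.round(q))],True,(0,255,0),1)
cv2.imwrite("pics/w4.png",im)
E
```

```text
clock: 12.18
ee_pos: [0.5182, -0.23, 0.1701]
tool_rot: [-3.138, -0.003, 1.739]
wrist_force: [0.2, 1.0, -0.1]
finger_gap: 0.853
grasp_force: 0.0
shift mm [ -2.5   0.8 120. ] turn [-0.19 -0.18  0.03]
[([195.5, 14.6, 54.4, 29.2], 0.75), ([320.5, 190.2, 54.3, 50.5], 0.7)]
[296.91169739 163.74634606] [346.31401381 211.66434298]
[295.32209465 167.22118513] [347.89855069 218.02067773]
```

View pics/w4.png

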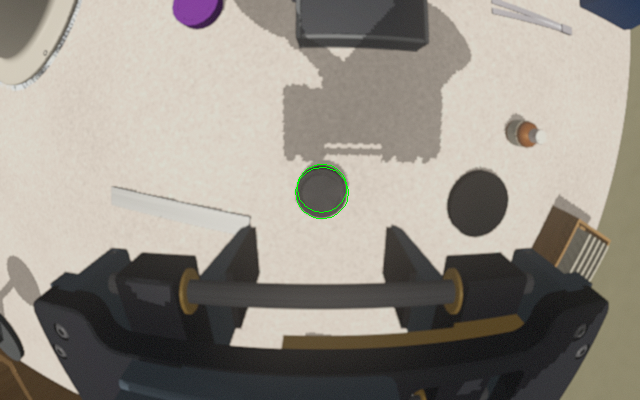

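Run:
```python
from h import *
w=manip.capture("wrist");w["fish"]=1
for u,v in((250,216),(249,228),(112,188),(112,205)):print(at(w,u,v,.004))
print(manip.get_state()["ee_pos"]);go(.519,-.232,.004)
```

```text
[ 0.44357304 -0.27962194]
[ 0.44377422 -0.29503301]
[ 0.24566426 -0.27609587]
[ 0.24450651 -0.30034113]
[ 0.51999496 -0.23052418  0.17311999]
shift mm [ -1.2  -1.4 169.1] turn [0.06 0.04 0.09]
```

```bash
python3 -m inch '[[-0.001,-0.001,0.06,0,0,0,0.09],[-0.001,-0.001,0.12,0,0,0,0.09],[-0.001,-0.001,0.16,0,0,0,0.09],[-0.001,-0.001,0.167,0,0,0,0.09],[-0.001,-0.001,0.167,0,0,0,0.09],[-0.001,-0.001,0.167,0,0,0,0.05],[-0.001,-0.001,0.167,0,0,0,0.05],[-0.001,-0.001,0.167,0,0,0,0.05],[-0.001,-0.001,0.167,0,0,0,0.05]]' 20
```

```text
clock: 13.45
ee_pos: [0.5186, -0.2326, 0.0053]
tool_rot: [3.141, 0.0, 1.739]
wrist_force: [-0.6, -0.3, 8.1]
finger_gap: 0.611
grasp_force: 20.0
```

```bash
python3 -m inch '[[0,0,-0.05,0,0,0,0.05],[0,0,-0.11,0,0,0,0.05],[0,0,-0.17,0,0,0,0.05],[0.05,0.006,-0.195,0,0,0,0.05],[0.1,0.012,-0.195,0,0,0,0.05],[0.15,0.02,-0.195,0,0,0,0.05],[0.18,0.026,-0.195,0,0,0,0.05],[0.18,0.026,-0.195,0,0,0,0.05]]'
python3 - <<'E'
from h import *
go(.5134,.0222,.175)
w=manip.capture("wrist");w["fish"]=1
im=w["image"].copy()
for z,r in((.126,.014),(.119,.021),(.06,.021)):
    cv2.polylines(im,[np.int32(np.round(proj(w,circ(.5134,.0222,z,r))))],True,(0,255,0),1)
p=manip.get_state()["ee_pos"]
cv2.polylines(im,[np.int32(np.round(proj(w,circ(p[0],p[1],p[2]+.0165,.028))))],True,(0,0,255),1)
cv2.imwrite("pics/w5.png",np.hstack([cv2.resize(i[60:310,220:430],None,fx=1.9,fy=1.9,interpolation=cv2.INTER_CUBIC) for i in(w["image"],im)]))
E
```

```text
clock: 14.45
ee_pos: [0.5136, -0.0489, 0.2]
tool_rot: [-3.141, -0.0, 1.742]
wrist_force: [-0.2, 0.7, -0.3]
finger_gap: 0.612
grasp_force: 20.0
shift mm [70.1 11.9 25. ] turn [-0.01 -0.02  0.16]
```

View pics/w5.png

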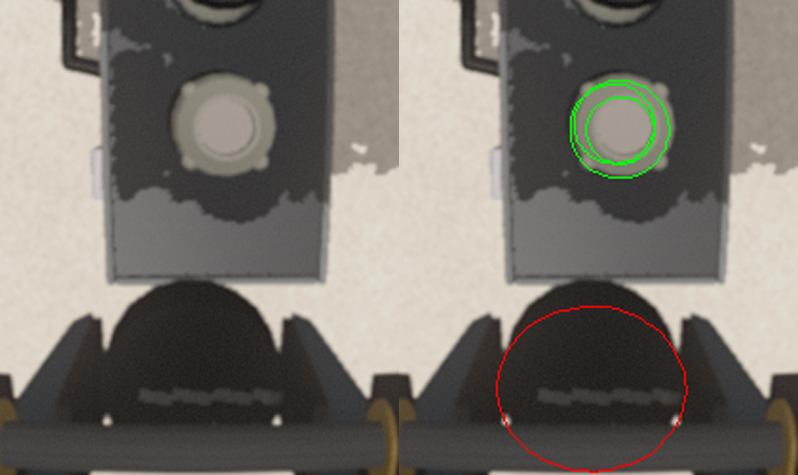

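Run:
```python
from h import *
w=manip.capture("wrist");w["fish"]=1
p=manip.get_state()["ee_pos"]
for dz in(-.015,-.01,-.0053,0.,.0167):
    q=(proj(w,circ(p[0],p[1],p[2]+dz,.028))-[220,60])*1.9
    print(dz,"top",q[:,1].min().round(),"L",q[:,0].min().round(),"R",q[:,0].max().round())
go(.5145,.0232,.175)
```

```text
-0.015 top 271.0 L 111.0 R 273.0
-0.01 top 276.0 L 109.0 R 275.0
-0.0053 top 280.0 L 107.0 R 276.0
0.0 top 285.0 L 105.0 R 279.0
0.0167 top 304.0 L 97.0 R 286.0
shift mm [72.9 13.  24.9] turn [0.   0.01 0.05]
```

```bash
python3 -m inch '[[0.04,0.007,0,0,0,0,0.05],[0.073,0.013,0,0,0,0,0.05],[0.073,0.013,0.025,0,0,0,0.05],[0.073,0.013,0.05,0,0,0,0.05],[0.073,0.013,0.065,0,0,0,0.05],[0.073,0.013,0.072,0,0,0,0.05],[0.073,0.013,0.0745,0,0,0,0.05],[0.073,0.013,0.0745,0,0,0,0.05],[0.073,0.013,0.0745,0,0,0,0.05]]'; python3 -m inch '[[0,0,0.001,0,0,0,0.05],[0,0,0.001,0,0,0,0.05]]'; python3 -m inch '[[0,0,0.001,0,0,0,0.05],[0,0,0.001,0,0,0,0.05]]';python3 -m inch '[[0,0,0.001,0,0,0,0.05],[0,0,0.001,0,0,0,0.05]]'
```

```text
clock: 15.68
ee_pos: [0.5148, 0.0234, 0.1259]
tool_rot: [3.141, 0.0, 1.739]
wrist_force: [-0.7, 0.2, -1.7]
finger_gap: 0.61
grasp_force: 20.0
clock: 15.92
ee_pos: [0.5145, 0.0235, 0.1245]
tool_rot: [3.141, 0.0, 1.739]
wrist_force: [-0.1, -0.5, -0.3]
finger_gap: 0.61
grasp_force: 20.0
clock: 16.18
ee_pos: [0.5144, 0.0235, 0.1233]
tool_rot: [-3.141, -0.0, 1.739]
wrist_force: [0.1, 0.4, 0.4]
finger_gap: 0.613
grasp_force: 20.0
clock: 16.42
ee_pos: [0.5144, 0.0235, 0.1223]
tool_rot: [-3.141, -0.0, 1.739]
wrist_force: [0.1, 0.6, -0.7]
finger_gap: 0.61
grasp_force: 20.0
```

```bash
python3 -m inch '[[0,0,0.001,0,0,0,0.05],[0,0,0.001,0,0,0,0.05],[0,0,0.001,0,0,0,0.05]]'|grep -E "ee_pos|wrist"; python3 -m inch '[[0,0,0,0,0,0,0.075],[0,0,0,0,0,0,0.085],[0,0,0,0,0,0,0.09],[0,0,0,0,0,0,0.09],[0,0,-0.03,0,0,0,0.09],[0,0,-0.07,0,0,0,0.09],[0,0,-0.07,0,0,0,0],[-0.04,0,-0.07,0,0,0,0],[-0.07,0,-0.07,0,0,0,0],[-0.07,0,-0.07,0,0,0,0]]'
python3 - <<'E'
from h import *
go(.5145,.0232,.145)
w=manip.capture("wrist");w["fish"]=1
im=w["image"].copy()
for z in(.1385,):
    cv2.polylines(im,[np.int32(np.round(proj(w,circ(.5145,.0232,z))))],True,(0,255,0),1)
cv2.imwrite("pics/w6.png",np.hstack([cv2.resize(i[40:290,220:430],None,fx=1.9,fy=1.9,interpolation=cv2.INTER_CUBIC) for i in(w["image"],im)]))
E
```

```text
ee_pos: [0.5145, 0.0235, 0.1215]
wrist_force: [0.6, 0.1, 0.2]
clock: 18.05
ee_pos: [0.5262, -0.047, 0.1906]
tool_rot: [-3.141, -0.0, 1.737]
wrist_force: [-0.4, 1.7, 0.1]
finger_gap: 0.579
grasp_force: 0.0
shift mm [71.2  0.1 45.6] turn [-0.04 -0.   -0.11]
```

View pics/w6.png

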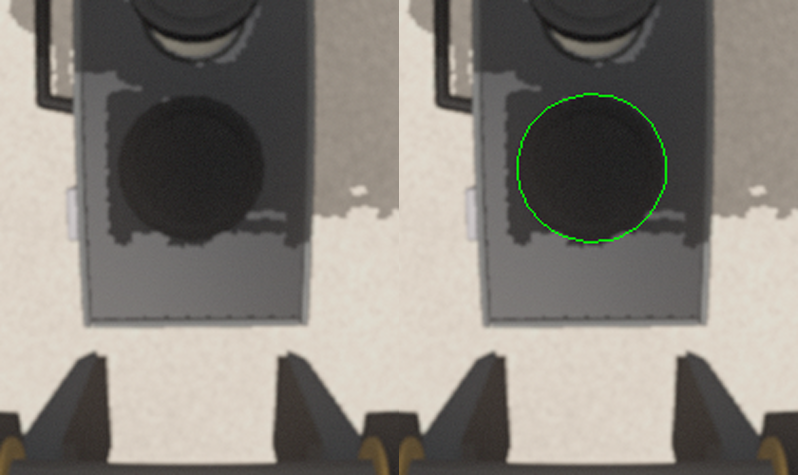

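Lid 3 lies centred on the open pot, with its crop circle at (191,167). Next I close the fingers and press it in small steps.

```bash
python3 -m inch '[[0,0,0,0,0,0,0],[0,0,0,0,0,0,0],[0,0,0,0,0,0,0],[0.04,0,0,0,0,0,0],[0.071,0,0,0,0,0,0],[0.071,0,0.025,0,0,0,0],[0.071,0,0.043,0,0,0,0],[0.071,0,0.048,0,0,0,0],[0.071,0,0.05,0,0,0,0],[0.071,0,0.05,0,0,0,0]]' 5; for i in 1 2 3; do python3 -m inch '[[0,0,0.001,0,0,0,0],[0,0,0.001,0,0,0,0]]'|grep -E "ee_pos|wrist";done
```

```text
clock: 19.35
ee_pos: [0.5146, 0.0244, 0.1419]
tool_rot: [3.141, 0.0, 1.739]
wrist_force: [0.1, 0.5, 0.2]
finger_gap: 0.002
grasp_force: 0.0
ee_pos: [0.5144, 0.0244, 0.1406]
wrist_force: [0.1, -0.0, -0.2]
ee_pos: [0.5143, 0.0245, 0.1394]
wrist_force: [-0.7, 0.2, -0.3]
ee_pos: [0.5143, 0.0245, 0.1383]
wrist_force: [0.1, -0.7, 0.9]
```

```bash
for i in 1 2 3 4; do python3 -m inch '[[0,0,0.0005,0,0,0,0],[0,0,0.001,0,0,0,0],[0,0,0.001,0,0,0,0]]'|grep -E "ee_pos|wrist";done
```

```text
ee_pos: [0.5143, 0.0245, 0.1375]
wrist_force: [0.0, 0.3, 2.7]
ee_pos: [0.5144, 0.0245, 0.1365]
wrist_force: [-0.4, -0.1, 6.6]
ee_pos: [0.5145, 0.0244, 0.1357]
wrist_force: [-1.2, 0.5, 9.0]
ee_pos: [0.5146, 0.0244, 0.1349]
wrist_force: [-2.1, 0.4, 11.3]
```

```bash
for i in 1 2 3 4; do python3 -m inch '[[0,0,0.0005,0,0,0,0],[0,0,0.001,0,0,0,0],[0,0,0.001,0,0,0,0]]'|grep -E "ee_pos|wrist";done
```

```text
ee_pos: [0.5149, 0.0244, 0.134]
wrist_force: [-1.4, -0.3, 12.8]
ee_pos: [0.5149, 0.0244, 0.133]
wrist_force: [-1.5, 1.0, 13.1]
ee_pos: [0.5142, 0.0244, 0.1313]
wrist_force: [0.6, -0.6, -0.3]
ee_pos: [0.5144, 0.0244, 0.1304]
wrist_force: [0.3, 0.8, 3.6]
```

```bash
for i in 1 2 3 4; do python3 -m inch '[[0,0,0.0005,0,0,0,0],[0,0,0.001,0,0,0,0],[0,0,0.001,0,0,0,0]]'|grep -E "ee_pos|wrist";done
```

```text
ee_pos: [0.5146, 0.0245, 0.1295]
wrist_force: [0.7, 0.4, 5.2]
ee_pos: [0.5145, 0.0244, 0.1284]
wrist_force: [2.6, 0.8, 3.5]
ee_pos: [0.5145, 0.0244, 0.1276]
wrist_force: [1.4, -0.3, 6.9]
ee_pos: [0.5145, 0.0244, 0.1267]
wrist_force: [-0.2, 0.3, 10.4]
```

```bash
for i in 1 2; do python3 -m inch '[[0,0,0.0005,0,0,0,0],[0,0,0.0012,0,0,0,0],[0,0,0.0012,0,0,0,0]]'|grep -E "ee_pos|wrist";done; python3 -m inch '[[0,0,-0.01,0,0,0,0],[0,0,-0.03,0,0,0,0],[0.04,0,-0.03,0,0,0,0],[0.08,0,-0.03,0,0,0,0],[0.08,0,-0.02,0,0,0,0],[0.08,0,-0.01,0,0,0,0],[0.08,0,-0.006,0,0,0,0],[0.08,0,-0.006,0,0,0,0]]'|grep -E "ee_pos|wrist";  for i in 1 2 3 4; do python3 -m inch '[[0,0,0.001,0,0,0,0],[0,0,0.002,0,0,0,0],[0,0,0.002,0,0,0,0]]'|grep -E "ee_pos|wrist";done
```

```text
ee_pos: [0.5145, 0.0244, 0.1257]
wrist_force: [-0.1, -0.4, 15.9]
ee_pos: [0.5146, 0.0244, 0.1248]
wrist_force: [-1.1, 0.2, 19.4]
ee_pos: [0.5008, 0.1026, 0.1296]
wrist_force: [-0.0, -0.2, 0.2]
ee_pos: [0.5011, 0.1032, 0.1282]
wrist_force: [0.5, -0.5, 2.0]
ee_pos: [0.501, 0.1033, 0.1261]
wrist_force: [0.8, -2.5, 4.0]
ee_pos: [0.501, 0.1033, 0.1241]
wrist_force: [0.2, -2.3, 6.4]
ee_pos: [0.5011, 0.1033, 0.1222]
wrist_force: [-0.0, -1.6, 8.4]
```

```bash
python3 -m inch '[[0,0,-0.01,0,0,0,0],[0,0,-0.03,0,0,0,0],[0.04,0,-0.03,0,0,0,0],[0.08,0,-0.03,0,0,0,0],[0.08,0,-0.02,0,0,0,0],[0.08,0,-0.01,0,0,0,0],[0.08,0,-0.008,0,0,0,0],[0.08,0,-0.008,0,0,0,0]]'|grep -E "ee_pos|wrist";  for i in 1 2 3 4; do python3 -m inch '[[0,0,0.003,0,0,0,0],[0,0,0.006,0,0,0,0],[0,0,0.006,0,0,0,0]]'|grep -E "ee_pos|wrist";done
```

```text
ee_pos: [0.4875, 0.1815, 0.1298]
wrist_force: [0.9, -0.7, -0.3]
ee_pos: [0.4877, 0.1821, 0.124]
wrist_force: [1.6, -2.3, 3.1]
ee_pos: [0.4877, 0.1821, 0.118]
wrist_force: [0.8, -2.9, 7.0]
ee_pos: [0.4878, 0.1822, 0.1121]
wrist_force: [-0.9, -4.4, 9.7]
ee_pos: [0.4878, 0.1822, 0.1063]
wrist_force: [-0.6, -3.8, 14.8]
```

```bash
python3 -m inch '[[0,0,-0.012,0,0,0,0],[0,0,-0.025,0,0,0,0],[0,0,-0.06,0,0,0,0],[0,0,-0.12,0,0,0,0],[-0.05,0,-0.16,0,0,0,0],[-0.1,0,-0.16,0,0,0,0],[-0.15,0,-0.16,0,0,0,0],[-0.2,0,-0.16,0,0,0,0],[-0.2,0,-0.16,0,0,0,0]]'
python3 - <<'E'
from h import *
w=manip.capture("wrist");w["fish"]=1
im=w["image"].copy()
for k in(-.08,0,.08):
    cv2.polylines(im,[np.int32(np.round(proj(w,circ(.501-.167*k,.102+.986*k,.129))))],True,(0,255,0),1)
cv2.imwrite("pics/w7.png",np.hstack([cv2.resize(i[0:300,220:430],None,fx=1.9,fy=1.9,interpolation=cv2.INTER_CUBIC) for i in(w["image"],im)]))
E
```

```text
clock: 31.48
ee_pos: [0.5212, -0.0176, 0.2658]
tool_rot: [-3.141, 0.0, 1.736]
wrist_force: [-0.1, 0.6, 0.1]
finger_gap: 0.001
grasp_force: 0.0
```

View pics/w7.png

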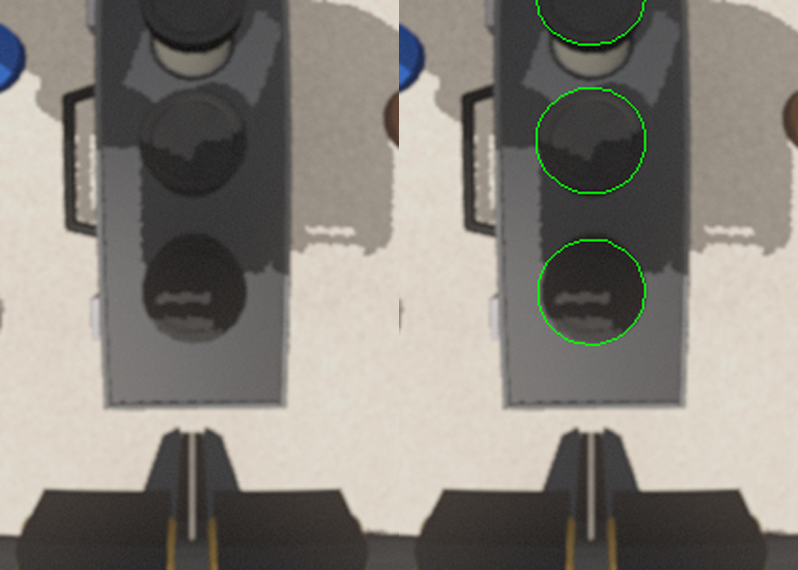

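All three lids match the predicted home circles, at crop (193,289), (193,140) and near the top edge, and they look level. I'm handing in.

```bash
python3 -c "
from station import manip
print(manip.hand_in())"
```

```text
the job is handed in; nothing more can be done
None
```

The right-size lid is on the open pot, all three lids were pressed until they snapped home (peak about 22 N), and the job was handed in at about 31 s; no verdict was shown.

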